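Stand the casting flasks on their sprue bases

TASK

Get the casting flasks ready: stand each of the three open steel tubes upright on the black rubber base of its own size - small on small, medium on medium, large on large - so that the base's cone is inside the tube and the tube sits flat on the rubber. Leave the bases flat on the bench, and leave the low steel cup and the wire spool where they are.

Things in the scene. Friction and masses are not known exactly. Their poses are not given: they have to be found in the camera images.
- flask_small: the small casting flask: an upright steel tube, open at both ends, with rows of small drilled holes; 38 mm outer diameter, 3 mm wall, 50 mm high, loose. Origin on its axis at its lower end, z up along the axis.
- base_small: the small sprue base, for the small flask: a loose black rubber disc 54 mm in diameter (8 mm wider all round than its flask) and 8 mm thick, with a blunt rubber cone in the middle, 16 mm wide at its foot, that rises 12 mm above the disc (20 mm above the bench) and stands inside the flask with 8 mm of play all round. Origin on its axis at its underside, z up.
- flask_medium: the medium casting flask: an upright steel tube, open at both ends, with rows of small drilled holes; 48 mm outer diameter, 3 mm wall, 60 mm high, loose. Origin on its axis at its lower end, z up along the axis.
- base_medium: the medium sprue base, for the medium flask: a loose black rubber disc 64 mm in diameter (8 mm wider all round than its flask) and 8 mm thick, with a blunt rubber cone in the middle, 26 mm wide at its foot, that rises 12 mm above the disc (20 mm above the bench) and stands inside the flask with 8 mm of play all round. Origin on its axis at its underside, z up.
- flask_large: the large casting flask: an upright steel tube, open at both ends, with rows of small drilled holes; 58 mm outer diameter, 3 mm wall, 70 mm high, loose. Origin on its axis at its lower end, z up along the axis.
- base_large: the large sprue base, for the large flask: a loose black rubber disc 74 mm in diameter (8 mm wider all round than its flask) and 8 mm thick, with a blunt rubber cone in the middle, 36 mm wide at its foot, that rises 12 mm above the disc (20 mm above the bench) and stands inside the flask with 8 mm of play all round. Origin on its axis at its underside, z up.
- steel_cup: a low turned grey steel cup with a closed bottom, 56 mm in diameter, 18 mm high; a bystander. Origin at the centre of its underside, z up.
- wire_spool: a spool of wire with black flanges, lying flat, 52 mm in diameter, 25 mm high; a bystander. Origin at the centre of its underside, z up.
Mind the look-alikes: they are no part of the job. What is shaped like the flask_small but yellow is not meant.

How it is judged (in metres and radians):
At the end, for the whole second after the job is handed in: Each flask stands upright (within 0.06 rad) on the base of its own size, its axis within 9.5 mm of the base's and its lower end 6 to 10.5 mm above the base's underside (flat on the rubber, at 8 mm); the bases lie flat on the bench; flasks released, all at rest (horizontal distance between flask_small and base_small below 0.0095 m and z of flask_small in the frame of base_small between 0.006 and 0.0105 m and angle between each of flask_small, base_small, flask_medium, base_medium, flask_large, base_large's own z axis and vertical below 0.06 rad and height (world z) of base_small between -0.004 and 0.004 m and linear speed of each of flask_small, base_small, flask_medium, base_medium, flask_large, base_large below 0.02 m/s and contact force between each of flask_small, flask_medium, flask_large and the fingers below 0.1 N and horizontal distance between flask_medium and base_medium below 0.0095 m and z of flask_medium in the frame of base_medium between 0.006 and 0.0105 m and height (world z) of base_medium between -0.004 and 0.004 m and horizontal distance between flask_large and base_large below 0.0095 m and z of flask_large in the frame of base_large between 0.006 and 0.0105 m and height (world z) of base_large between -0.004 and 0.004 m); the robot touches nothing.
It fails at once if the steel cup is moved from its place (more than 20 mm) (distance of steel_cup from where it was at the start of the episode above 0.02 m).
It fails at once if the steel cup is tipped up (more than 0.3 rad) (angle between steel_cup's own z axis and vertical above 0.3 rad).
It fails at once if the wire spool is moved from its place (more than 20 mm) (distance of wire_spool from where it was at the start of the episode above 0.02 m).
It fails at once if the wire spool is tipped up (more than 0.3 rad) (angle between wire_spool's own z axis and vertical above 0.3 rad).
It also fails if it takes over 109 s, if anything falls off the work surface, if the arm or the gripper's body presses on something with over 40 N, if the wrist force passes 120 N, or if a joint passes its speed limit or range.

ROBOT

A 7-joint arm with a two-finger parallel gripper is mounted at the origin on the work surface; the furniture and walls round the work are solid. World frame = base frame: x ahead of the robot, y to its left, z up, the work surface at z = 0. Lengths are in mm, angles in rad, forces in N, time in s.
With the tool pointing down it reaches from about 400 to 875 mm from the base axis. Payload 4.4 kg.
Tool frame: the origin (TCP) lies midway between the tips of the shut fingers; the grasp point (between the pads) lies 19 mm behind it (ctrl.grip_point_offset is the distance from the TCP to the grasp point, in mm); z points along the fingers, x is the direction in which the jaws open and shut, and the axes are right-handed (so a half turn about z gives the same grasp; the last joint's range is limited). The gripper opens to 85 mm and grips with 20 to 120 N. Pads are 22 mm wide; open, the fingers measure 114 mm over their backs; the gripper's body (76 mm by 85 mm) begins 54 mm behind the grasp point. The pads swing forward as they close: fully open they stand 13 mm farther back than shut.
Start: joints at [-1.388, 0.628, 0.038, 1.517, -0.027, 0.996, -0.02], TCP at [160.031, 630.006, 231.313] pointing down, gripper open.
Joint ranges: [-3.06, 3.06], [-0.37, 2.12], [-1.25, 1.32], [0.18, 2.47], [-1.1, 4.24], [0.23, 1.98], [-2.94, 2.94]. Speed limits (rad/s): [2.57, 2.57, 3.14, 3.14, 3.14, 3.14, 3.14].

INTERFACE

Orientations are given as [roll, pitch, yaw] about the fixed x, y, z axes, in that order (R = Rz(yaw) Ry(pitch) Rx(roll)).
In Python, from cell import ctrl, viewer gives the robot as it stands.
- The arm moves only by the tool apply_moves, never from a script. Its argument "series" is a list that holds one entry, the list of rows, each a list of 6 numbers: the shift along the tool's x, y, z normalised to -1 to 1, where 1 is 50 mm, then the turn, a rotation vector about the tool's x, y, z normalised to -1 to 1, where 1 is 6 degrees. In form: [[[tx, ty, tz, rx, ry, rz], ...]]. A call has exactly 5 rows; each row shifts and turns the commanded pose from where the row before left it, along the tool's axes as they then stand; what a row does not reach is not made up. A row lasts 1/8 s, in which the tool goes at most 62.5 mm and 10.7 degrees, less where a joint would pass 70% of its speed; a pose out of reach is approached as far as the arm can. A call with a number of a shift or a turn outside -1 to 1 is refused whole. A call with a gripper value outside its range is refused whole. "claw" is the gripper command: -1 is shut, 1 is fully open, values between are in proportion, set as the call begins (left out, the last holds). The fingers move at their own pace and stop on an object; the grip force is fixed at half the most. Time passes only in rows, so rows that do not move let the fingers close, or fill a call up. It gives the time, the measured TCP pose, the force and the opening at its end, in the units of the state.
- ctrl.read_state(): the state, without advancing time (a new reading comes with each control period).
- viewer.get_image(name): name is "scene" or "side" or "wrist"; returns the picture (400x640x3 uint8, blue, green, red); there is no depth.
- viewer.camera_info(name): a dict with "K" (3x3 intrinsics, pixels), "R" (3x3) and "t" (3): a world point X has camera coordinates R X + t. Camera axes: x right, y down, z forward; pixel columns grow to the right and rows downward; lengths in mm; the calibration is good to about 2 mm. A picture is of the moment at which its call begins: read the wrist's pose just before it. camera_info takes no time and is no camera call; for the wrist camera it gives the pose at the moment of the call.
- ctrl.finish_job(): hands the job in, once; it reports no verdict.
Trained networks look in the newest picture that a camera, given by its name, has taken for a name from the list of things; names that differ only in an ending like _2 or _b are one class to them, and where a whole thing is asked for, a point or a joint stands for the part that bears it (a point fixed in the world has none). Each returns a list of dicts, best first, with "score" (0 to 1); they miss things now and then, are a little off and sometimes report something else, mostly with a low value. They report only what shows in the picture. A call takes as long as a camera call. They do not tell look-alikes from the thing itself.
- viewer.find_in(camera, label): "location" ([column, row] as shares, 0 to 1, of the picture: columns of its width, rows of its height, amid what is visible of it).
The state is a dict: "clock": time; "qpos": joint angles; "qd": joint speeds; "tau": joint torques, N m; "eef_pos": TCP position; "tool_rot": TCP orientation; "force": force on the tool from outside, world axes, zero at the start; "torque": the same for the moment, N m; "width": finger opening in mm.
Only numpy, scipy, OpenCV 4.12 (cv2) and the standard library are available. Lean on these libraries where they do the work, as an engineer would, in place of code of your own. Each camera call takes 0.05 s, during which the arm holds its last target. There are 200 camera calls.

## Working session

There is one attempt and no reset: what is moved stays moved. The work goes in short steps, Python scripts to look and compute and a tool call to move; the robot and the scene stay as the last step left them, time stands still between calls to the robot, and variables do not carry over. Pictures are saved under pics/ and viewed, about 12 in all and at most 16, crops included, and the job is handed in when it is done.

Besides the shell and the picture viewer there is one more tool, called after "Emit:" as name(argument=value, ...), one argument or row to a line, values as JSON. apply_moves: Moves the arm, as the interface text tells. Scaled input: -1 to 1 covers 50 mm each way for a shift and 6 degrees each way for a turn. Its arguments: {"type":"object","properties":{"series":{"type":"array","items":{"type":"array","items":{"type":"array","items":{"type":"number"}}}},"claw":{"type":"number"}},"required":["series"]}

```bash
mkdir -p pics; ls; python3 - <<'E'
from cell import ctrl, viewer
import cv2,numpy as np
print(ctrl.read_state())
for c in ["scene","side"]:
    im=viewer.get_image(c); cv2.imwrite(f"pics/{c}0.png",im)
    ci=viewer.camera_info(c); R=np.array(ci["R"]);t=np.array(ci["t"]); print(c,(-R.T@t).round(),R[2].round(2),ci["K"])
    for n in ["flask_small","flask_medium","flask_large","base_small","base_medium","base_large","steel_cup","wire_spool"]:
        print(n,[(round(d["score"],2),(np.array(d["location"])*[640,400]).round().tolist()) for d in viewer.find_in(c,n)][:4])
E
```

```text
pics
{'clock': 0.0, 'qpos': array([-1.38781635,  0.62935009,  0.03844483,  1.51837352, -0.0270422 ,
        0.99627602, -0.02006049]), 'qd': array([ 1.76146263e-03,  6.75638517e-04,  8.86710698e-05,  1.31854756e-03,
        3.02534060e-04,  1.34008115e-03, -7.34724648e-04]), 'tau': array([-3.28224305e-04, -5.63422430e+01,  1.22615933e+00, -1.93436390e+01,
        1.10217198e-02,  1.08467790e-02, -3.36846838e-06]), 'eef_pos': array([159.85273911, 629.39639048, 230.38478278]), 'tool_rot': array([-3.14158424e+00,  1.88939879e-03,  1.32193044e+00]), 'force': array([0.14666504, 0.52208639, 0.23536897]), 'torque': array([-0.02768267, -0.02380892,  0.04416195]), 'width': 85.24118074595417}
scene [ -72. -454.  492.] [ 0.71  0.47 -0.53] [[503.71879309   0.         314.01243957]
 [  0.         503.71879309 196.60564109]
 [  0.           0.           1.        ]]
flask_small [(0.96, [238.0, 217.0]), (0.78, [226.0, 187.0])]
flask_medium []
flask_large [(0.95, [420.0, 195.0])]
base_small [(0.7, [343.0, 194.0])]
base_medium [(0.62, [294.0, 236.0])]
base_large [(0.68, [289.0, 165.0])]
steel_cup [(0.79, [345.0, 217.0])]
wire_spool [(0.74, [281.0, 194.0])]
side [201. 487. 610.] [ 0.4  -0.63 -0.66] [[482.76447824   0.         313.41680869]
 [  0.         482.76447824 199.10542563]
 [  0.           0.           1.        ]]
flask_small [(0.7, [342.0, 263.0]), (0.58, [285.0, 285.0])]
flask_medium [(0.61, [391.0, 178.0])]
flask_large []
base_small []
base_medium [(0.94, [353.0, 236.0])]
base_large [(0.89, [213.0, 243.0])]
steel_cup [(0.9, [332.0, 190.0])]
wire_spool [(0.8, [285.0, 241.0])]
```

View pics/scene0.png

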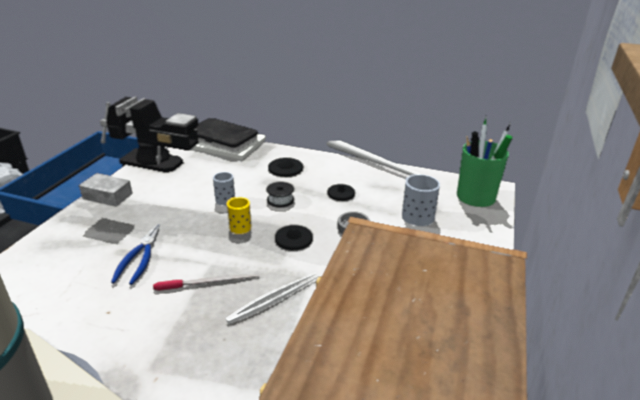

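View pics/side0.png

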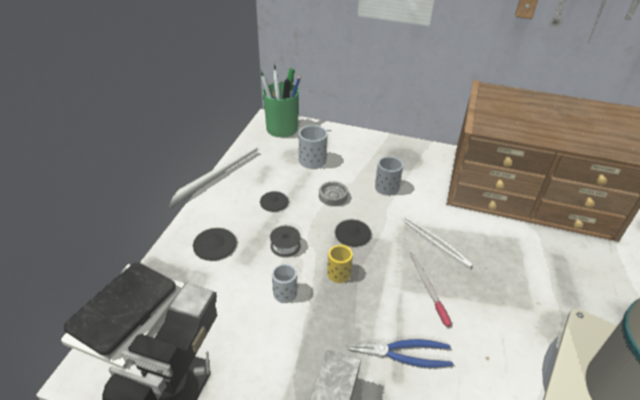

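The scene view shows the grey small flask at (224,188), the yellow look-alike at (238,217) and the large flask at (421,200). The bases are at (341,192), (294,237) and (286,167). The side view shows the medium flask at (389,176), the cup at (333,193), the spool at (285,241), and the cabinet at right.

```bash
cat > h.py <<'E'
from cell import ctrl, viewer
import cv2, numpy as np
from scipy.spatial.transform import Rotation as Rot
def ray(c,px,z,ci=None):
    ci=ci or viewer.camera_info(c); R=np.array(ci["R"]);t=np.array(ci["t"]);K=np.array(ci["K"])
    d=R.T@np.linalg.inv(K)@[px[0],px[1],1]; o=-R.T@t
    return o+d*(z-o[2])/d[2]
def proj(c,X,ci=None):
    ci=ci or viewer.camera_info(c); p=np.array(ci["K"])@(np.array(ci["R"])@X+np.array(ci["t"])); return p[:2]/p[2]
E
python3 - <<'E'
from h import *
S={"fs":[(285,285),25],"yel":[(340,264),25],"fm":[(389,176),30],"fl":[(313,147),35],"bs":[(274,201),8],"bm":[(353,233),8],"bl":[(214,244),8],"cup":[(333,193),9],"spool":[(285,241),12],
 "cabTL":[(470,86),100],"cabBL":[(452,206),0],"cabBR":[(628,238),0],"penBot":[(282,130),0],"vise":[(170,375),40],"grey":[(340,375),0],"tabL":[(40,395),0],"tabTop":[(258,107),0]}
for k,(p,z) in S.items(): print(k,ray("side",p,z).round())
S={"fs":[(224,188),25],"yel":[(238,217),25],"fl":[(421,200),35],"bs":[(341,192),8],"bm":[(294,237),8],"bl":[(286,167),8],"spool":[(281,195),12],"grey":[(107,188),0],"greysh":[(108,230),0],"pen":[(480,200),0],"vise":[(150,162),0],"visetop":[(160,105),80]}
for k,(p,z) in S.items(): print(k,ray("scene",p,z).round())
ci=viewer.camera_info("wrist"); R=np.array(ci["R"]); print((-R.T@ci["t"]).round(),R.round(2),ci["K"])
cv2.imwrite("pics/w0.png",viewer.get_image("wrist"))
E
```

```text
fs [481. 116.  25.]
yel [433.  33.  25.]
fm [ 465. -207.   30.]
fl [ 634. -199.   35.]
bs [621. -45.   8.]
bm [456. -54.   8.]
bl [640. 100.   8.]
cup [ 540. -125.    9.]
spool [542.  31.  12.]
cabTL [ 426. -509.  100.]
cabBL [ 339. -228.    0.]
cabBR [  48. -322.    0.]
penBot [ 755. -257.    0.]
vise [511. 321.  40.]
grey [342. 183.   0.]
tabL [653. 421.   0.]
tabTop [ 862. -306.    0.]
fs [482. 111.  25.]
yel [427.  29.  25.]
fl [ 633. -201.   35.]
bs [615. -54.   8.]
bm [453. -65.   8.]
bl [634.  87.   8.]
spool [538.  26.  12.]
grey [385. 321.   0.]
greysh [301. 205.   0.]
pen [ 750. -271.   -0.]
vise [501. 337.   0.]
visetop [595. 397.  80.]
[ 78. 651. 374.] [[ 0.25  0.97  0.  ]
 [ 0.92 -0.23  0.33]
 [ 0.32 -0.08 -0.94]] [[353.33734149   0.         318.39132363]
 [  0.         353.33734149 195.73444734]
 [  0.           0.           1.        ]]
```

Emit:
apply_moves(
  series=[
    [[0,0,0,0,0,1],[0,0,0,0,0,1],[0,0,0,0,0,1],[0,0,0,0,0,1],[0,0,0,0,0,1]],
  ],
  claw=1,
)

```text
clock: 1.58
eef_pos: [160.0, 630.0, 231.4]
tool_rot: [-3.141, -0.0, 0.795]
force: [-0.7, -0.7, -0.8]
width: 85.9
```

Emit:
apply_moves(
  series=[
    [[0,0,0,0,0,1],[0,0,0,0,0,1],[0,0,0,0,0,1],[0,0,0,0,0,1],[0,0,0,0,0,1]],
  ],
)

```text
clock: 2.2
eef_pos: [159.9, 630.0, 231.3]
tool_rot: [-3.141, 0.0, 0.271]
force: [0.3, -0.7, -0.6]
width: 85.2
```

Emit:
apply_moves(
  series=[
    [[0,0,0,0,0,1],[0,0,0,0,0,1],[0,0,0,0,0,0.62],[0.6,0.9,0,0,0,0],[0.6,0.9,0,0,0,0]],
  ],
)

```text
clock: 2.82
eef_pos: [220.5, 539.2, 231.1]
tool_rot: [-3.142, -0.001, 0.002]
force: [0.3, 0.3, 0.2]
width: 85.7
```

Emit:
apply_moves(
  series=[
    [[0.6,0.9,0,0,0,0],[0.6,0.9,0,0,0,0],[0.6,0.9,0,0,0,0],[0.6,0.9,0,0,0,0],[0.6,0.9,0,0,0,0]],
  ],
)

```text
clock: 3.45
eef_pos: [371.1, 313.9, 231.6]
tool_rot: [-3.141, -0.001, 0.001]
force: [1.0, 0.2, 1.1]
width: 85.4
```

Emit:
apply_moves(
  series=[
    [[0.6,0.9,0,0,0,0],[0.6,0.9,0,0,0,0],[0.6,0.9,0,0,0,0],[0.6,0.9,0,0,0,0],[0.6,0.9,0,0,0,0]],
  ],
)

```text
clock: 4.08
eef_pos: [521.3, 88.9, 231.5]
tool_rot: [-3.141, -0.001, 0.001]
force: [0.8, 0.6, -0.7]
width: 85.6
```

Emit:
apply_moves(
  series=[
    [[0.6,0.6,0,0,0,0],[0,0,0,0,0,0],[0,0,0,0,0,0],[0,0,0,0,0,0],[0,0,0,0,0,0]],
  ],
)

```text
clock: 4.7
eef_pos: [549.7, 61.4, 231.3]
tool_rot: [-3.141, 0.0, 0.002]
force: [0.5, -0.5, 0.9]
width: 85.6
```

```bash
python3 - <<'E'
from h import *
s=ctrl.read_state();print(s["clock"],s["eef_pos"].round(1),s["tool_rot"].round(3),s["force"].round(1))
ci=viewer.camera_info("wrist")
cv2.imwrite("pics/w1.png",viewer.get_image("wrist"))
Z={"flask_small":25,"flask_medium":30,"flask_large":35,"base_small":8,"base_medium":8,"base_large":8,"steel_cup":9,"wire_spool":12}
for n,z in Z.items():
    for d in viewer.find_in("wrist",n)[:3]:
        p=np.array(d["location"])*[640,400]; print(n,round(d["score"],2),p.round(),ray("wrist",p,z,ci).round())
E
```

```text
4.7 [549.7  61.4 231.3] [-3.141e+00  0.000e+00  2.000e-03] [ 0.5 -0.5  0.9]
flask_small 0.97 [239. 112.] [473. 110.  25.]
flask_small 0.64 [204. 190.] [431.  31.  25.]
flask_medium 0.67 [248. 369.] [ 464. -203.   30.]
flask_large 0.8 [387. 366.] [ 635. -191.   35.]
base_small 0.69 [380. 249.] [621. -46.   8.]
base_medium 0.98 [242. 255.] [461. -54.   8.]
base_large 0.71 [412. 121.] [646. 100.   8.]
base_large 0.56 [248. 371.] [ 458. -227.    8.]
steel_cup 0.69 [313. 305.] [ 544. -122.    9.]
wire_spool 0.79 [310. 186.] [541.  32.  12.]
wire_spool 0.2 [380. 248.] [621. -43.  12.]
```

View pics/w1.png

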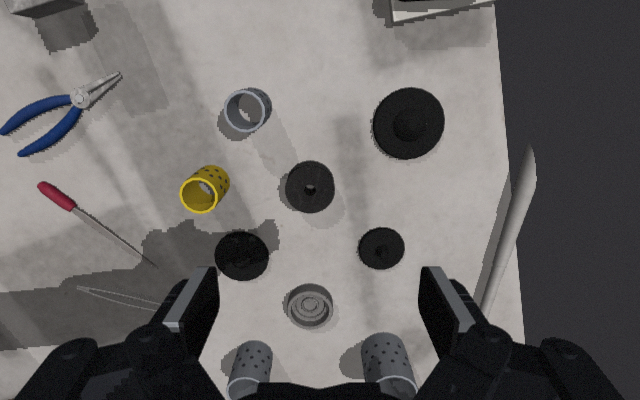

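The wrist view has the small flask's top ring at (245,111), the yellow tube at (205,190) and the bases at (409,123), (242,255) and (381,248). The flasks at the bottom, (250,370) and (388,366), are medium and large. Next I refine these.

```bash
python3 - <<'E'
from h import *
im=cv2.imread("pics/w1.png"); g=cv2.cvtColor(im,cv2.COLOR_BGR2GRAY); ci=viewer.camera_info("wrist")
for n,(x,y,r,D) in {"bs":(381,248,32,54),"bm":(242,255,35,64),"bl":(409,123,45,74)}.items():
    roi=g[y-r:y+r,x-r:x+r]; m=(roi<50).astype(np.uint8)
    m=cv2.morphologyEx(m,cv2.MORPH_CLOSE,np.ones((5,5))); m=cv2.morphologyEx(m,cv2.MORPH_OPEN,np.ones((7,7)))
    c=max(cv2.findContours(m,0,2)[0],key=cv2.contourArea)+np.array([x-r,y-r])
    P=np.array([ray("wrist",p[0],7,ci)[:2] for p in c]).astype(np.float32)
    (cx,cy),(a,b),_=cv2.fitEllipse(P); print(n,round(cx,1),round(cy,1),round(a),round(b),D)
for z,D in ((50,38),): 
    print("ring",ray("wrist",(245,111),z,ci).round(1))
c=cv2.resize(im[75:150,200:290],None,fx=5,fy=5,interpolation=cv2.INTER_CUBIC)
for X in [(480,113)]:
    for z in (0,50):
        for r in (19,16):
            pts=np.array([(proj("wrist",np.array([X[0]+r*np.cos(a),X[1]+r*np.sin(a),z]),ci)-[200,75])*5 for a in np.linspace(0,6.28,40)]).astype(int)
            cv2.polylines(c,[pts],True,(0,0,255) if z else (0,255,0),1)
cv2.imwrite("pics/c1.png",c)
E
```

```text
bs 623.2 -47.7 52 53 54
bm 457.5 -60.0 61 79 64
bl 642.8 95.2 71 73 74
ring [485.  112.6  50. ]
```

View pics/c1.png

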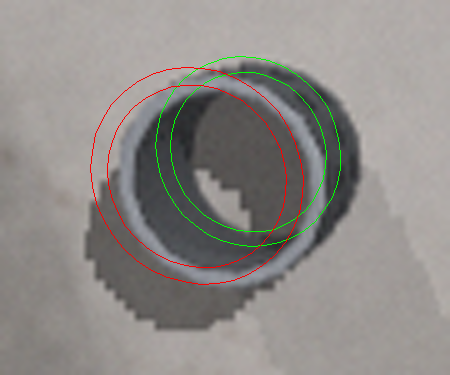

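Emit:
apply_moves(
  series=[
    [[-0.65,-0.51,0,0,0,0],[-0.64,-0.51,0,0,0,0],[0,0,1,0,0,0],[0,0,1,0,0,0],[0,0,0.6,0,0,0]],
  ],
)

```text
clock: 5.78
eef_pos: [484.8, 111.2, 99.4]
tool_rot: [3.141, 0.002, 0.001]
force: [0.1, 0.7, 0.4]
width: 85.3
```

```bash
python3 - <<'E'
from h import *
s=ctrl.read_state();print(s["clock"],s["eef_pos"].round(1),s["tool_rot"].round(3),s["force"].round(1))
ci=viewer.camera_info("wrist");im=viewer.get_image("wrist")
for z in (0,50):
    pts=np.array([proj("wrist",np.array([485+19*np.cos(a),112+19*np.sin(a),z]),ci) for a in np.linspace(0,6.28,40)]).astype(int)
    cv2.polylines(im,[pts],True,(0,0,255) if z else (0,255,0),1)
cv2.imwrite("pics/w2.png",im)
E
```

```text
5.775 [484.8 111.2  99.4] [3.141e+00 2.000e-03 1.000e-03] [0.1 0.7 0.4]
```

View pics/w2.png

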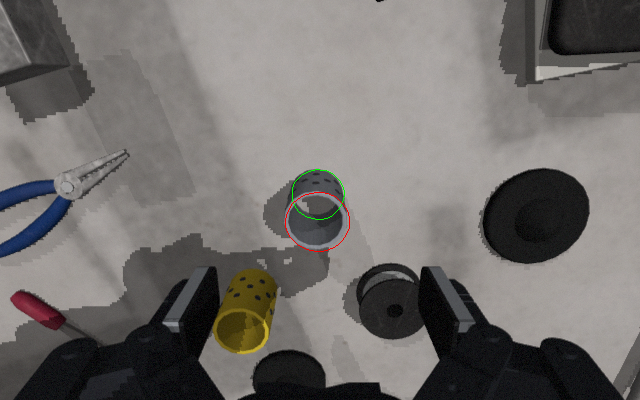

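The model overlay sits on the small flask at (317,215), centred between the jaws. Descending to grip.

Emit:
apply_moves(
  series=[
    [[0,0.0,0.85,0,0,0],[0,0,0.85,0,0,0],[0,0,0,0,0,0],[0,0,0,0,0,0],[0,0,0,0,0,0]],
  ],
)

```text
clock: 6.45
eef_pos: [487.1, 111.4, 18.2]
tool_rot: [-3.141, -0.003, 0.001]
force: [0.1, 0.9, -0.8]
width: 85.5
```

Emit:
apply_moves(
  series=[
    [[0,0,0,0,0,0],[0,0,0,0,0,0],[0,0,0,0,0,0],[0,0,0,0,0,0],[0,0,0,0,0,0]],
  ],
  claw=-1,
)

```text
clock: 7.08
eef_pos: [485.6, 111.3, 16.8]
tool_rot: [-3.141, 0.0, 0.0]
force: [-1.2, -0.2, 5.5]
width: 35.5
```

Emit:
apply_moves(
  series=[
    [[0,0,0,0,0,0],[0,0,0,0,0,0],[0,0,-0.5,0,0,0],[0,0,-0.9,0,0,0],[0,0,-0.4,0,0,0]],
  ],
)

```text
clock: 7.7
eef_pos: [486.5, 111.2, 108.1]
tool_rot: [-3.141, -0.002, 0.0]
force: [-0.3, -0.1, -1.6]
width: 35.7
```

Emit:
apply_moves(
  series=[
    [[0.5,0.6,0,0,0,0],[0.7,0.8,0,0,0,0],[0.7,0.8,0,0,0,0],[0.6,0.7,0,0,0,0],[0.24,0.28,0,0,0,0]],
  ],
)

```text
clock: 8.32
eef_pos: [624.0, -51.6, 106.1]
tool_rot: [3.139, -0.001, -0.003]
force: [-0.1, 0.1, -1.8]
width: 35.8
```

Emit:
apply_moves(
  series=[
    [[0,0,0,0,0,0],[0,0,0,0,0,0],[0,0,0,0,0,0],[0,0,0,0,0,0],[0,0,0,0,0,0]],
  ],
)

```text
clock: 8.95
eef_pos: [622.7, -47.3, 106.4]
tool_rot: [-3.141, 0.0, 0.001]
force: [-0.7, 0.6, -1.1]
width: 35.3
```

```bash
python3 - <<'E'
from h import *
s=ctrl.read_state();e=s["eef_pos"];print(s["clock"],e.round(1),s["tool_rot"].round(3),s["force"].round(1),s["width"])
ci=viewer.camera_info("wrist");im=viewer.get_image("wrist");cv2.imwrite("pics/w3raw.png",im)
z0=e[2]-16.8
for x,y,z,r,col in [(e[0],e[1],z0,19,(0,255,0)),(e[0],e[1],z0+50,19,(0,0,255)),(623.2,-47.7,8,27,(255,255,0)),(642.8,95.2,8,37,(255,255,0)),(485+0,-207,60,24,(0,255,0)),]:
    pts=np.array([proj("wrist",np.array([x+r*np.cos(a),y+r*np.sin(a),z]),ci) for a in np.linspace(0,6.28,40)]).astype(int)
    cv2.polylines(im,[pts],True,col,1)
cv2.imwrite("pics/w3.png",im)
E
```

```text
8.95 [622.7 -47.3 106.4] [-3.141e+00  0.000e+00  1.000e-03] [-0.7  0.6 -1.1] 35.285225797210096
```

View pics/w3.png

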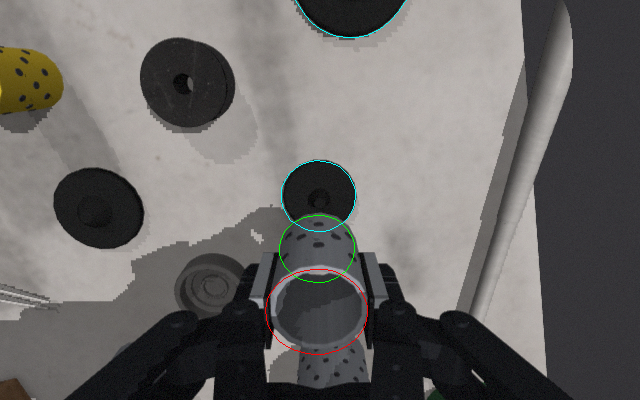

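Cyan base outlines match for small (318,195) and large. The flask is gripped upright above the small base. Lowering and releasing.

Emit:
apply_moves(
  series=[
    [[0,0,0.7,0,0,0],[0,0,0.6,0,0,0],[0,0,0.2,0,0,0],[0,0,0.12,0,0,0],[0,0,0,0,0,0]],
  ],
)

```text
clock: 9.62
eef_pos: [623.4, -47.9, 25.9]
tool_rot: [3.141, -0.001, 0.0]
force: [-0.4, -0.4, -0.6]
width: 35.7
```

Emit:
apply_moves(
  series=[
    [[0,0,0,0,0,0],[0,0,0,0,0,0],[0,0,0,0,0,0],[0,0,0,0,0,0],[0,0,0,0,0,0]],
  ],
)

```text
clock: 10.25
eef_pos: [622.8, -47.8, 25.3]
tool_rot: [-3.142, -0.0, 0.0]
force: [0.9, -0.3, -1.7]
width: 35.7
```

Open, lift, then step back to look at it while heading for the medium flask.

Emit:
apply_moves(
  series=[
    [[0,0,0,0,0,0],[0,0,0,0,0,0],[0,0,0,0,0,0],[0,0,0,0,0,0],[0,0,0,0,0,0]],
  ],
  claw=1,
)

```text
clock: 10.88
eef_pos: [622.8, -47.8, 25.3]
tool_rot: [-3.142, 0.0, 0.0]
force: [-0.4, 0.4, -0.5]
width: 85.2
```

Emit:
apply_moves(
  series=[
    [[0,0,-0.4,0,0,0],[0,0,-1,0,0,0],[0,0,-1,0,0,0],[0,0,-1,0,0,0],[-0.8,0.6,-0.6,0,0,0]],
  ],
)

```text
clock: 11.5
eef_pos: [586.2, -75.5, 229.2]
tool_rot: [-3.141, -0.008, 0.006]
force: [-0.6, -1.1, 0.4]
width: 85.5
```

Emit:
apply_moves(
  series=[
    [[-0.8,0.6,0,0,0,0],[-0.8,0.6,0,0,0,0],[0,0,0,0,0,0],[0,0,0,0,0,0],[0,0,0,0,0,0]],
  ],
)

```text
clock: 12.12
eef_pos: [504.0, -136.8, 225.6]
tool_rot: [-3.141, -0.001, 0.002]
force: [-0.1, -0.3, 0.3]
width: 85.4
```

```bash
python3 - <<'E'
from h import *
s=ctrl.read_state();e=s["eef_pos"];print(s["clock"],e.round(1),s["tool_rot"].round(3),s["force"].round(1),s["width"])
ci=viewer.camera_info("wrist");im=viewer.get_image("wrist");cv2.imwrite("pics/w4raw.png",im)
for x,y,z,r,col in [(623.2,-47.7,8,19,(0,255,0)),(623.2,-47.7,58,19,(0,0,255)),(623.2,-47.7,8,27,(255,255,0)),(460,-58,8,32,(255,255,0)),(465,-207,60,24,(0,0,255)),(465,-207,0,24,(0,255,0)),(634,-200,70,29,(0,0,255)),(634,-200,0,29,(0,255,0))]:
    pts=np.array([proj("wrist",np.array([x+r*np.cos(a),y+r*np.sin(a),z]),ci) for a in np.linspace(0,6.28,40)]).astype(int)
    cv2.polylines(im,[pts],True,col,1)
cv2.imwrite("pics/w4.png",im)
E
```

```text
12.125 [ 504.  -136.8  225.6] [-3.141e+00 -1.000e-03  2.000e-03] [-0.1 -0.3  0.3] 85.38936721145764
```

View pics/w4.png

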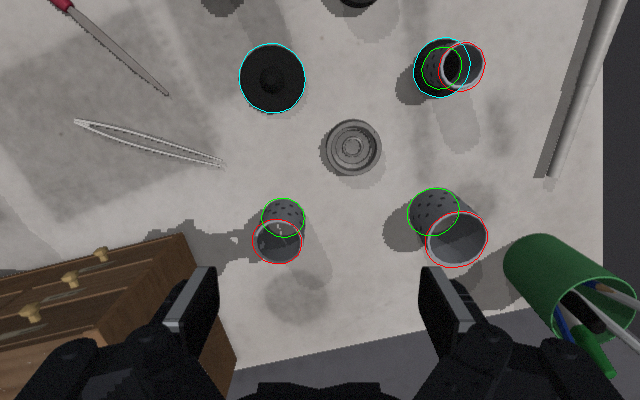

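Overlays agree: the small flask is standing centred on its base at (442,68). Medium base (460,-58), medium flask (465,-207) and large flask (634,-200) all match. Now gripping the medium flask.

Emit:
apply_moves(
  series=[
    [[-0.78,0.7,0,0,0,0],[0,0.7,0.6,0,0,0],[0,0,1,0,0,0],[0,0,1,0,0,0],[0,0,0,0,0,0]],
  ],
)

```text
clock: 12.8
eef_pos: [461.9, -206.3, 92.4]
tool_rot: [-3.138, 0.007, 0.001]
force: [0.2, -0.6, 0.1]
width: 85.5
```

Emit:
apply_moves(
  series=[
    [[0,0,1,0,0,0],[0,0,0.46,0,0,0],[0,0,0,0,0,0],[0,0,0,0,0,0],[0,0,0,0,0,0]],
  ],
)

```text
clock: 13.42
eef_pos: [465.2, -208.3, 24.0]
tool_rot: [3.14, -0.003, 0.001]
force: [0.4, -0.1, -0.3]
width: 85.6
```

Emit:
apply_moves(
  series=[
    [[0,0,0,0,0,0],[0,0,0,0,0,0],[0,0,0,0,0,0],[0,0,0,0,0,0],[0,0,0,0,0,0]],
  ],
  claw=-1,
)

```text
clock: 14.05
eef_pos: [464.4, -208.0, 23.1]
tool_rot: [3.142, -0.001, 0.0]
force: [-1.6, 0.6, 7.7]
width: 46.3
```

Emit:
apply_moves(
  series=[
    [[0,0,0,0,0,0],[0,0,0,0,0,0],[0,0,-0.5,0,0,0],[0,0,-0.9,0,0,0],[0,0,-0.4,0,0,0]],
  ],
)

```text
clock: 14.68
eef_pos: [464.3, -208.2, 114.0]
tool_rot: [3.141, -0.002, 0.0]
force: [0.9, 0.6, -2.9]
width: 46.2
```

Emit:
apply_moves(
  series=[
    [[0,-0.5,0,0,0,0],[-0.04,-0.8,0,0,0,0],[-0.04,-0.8,0,0,0,0],[0,-0.6,0,0,0,0],[0,-0.3,0,0,0,0]],
  ],
)

```text
clock: 15.3
eef_pos: [459.3, -56.0, 112.1]
tool_rot: [-3.141, 0.001, 0.003]
force: [-0.1, -0.8, -1.9]
width: 46.5
```

Emit:
apply_moves(
  series=[
    [[0,0,0,0,0,0],[0,0,0,0,0,0],[0,0,0,0,0,0],[0,0,0,0,0,0],[0,0,0,0,0,0]],
  ],
)

```text
clock: 15.92
eef_pos: [459.8, -58.3, 112.3]
tool_rot: [3.142, -0.0, -0.0]
force: [0.5, -1.4, -1.9]
width: 46.7
```

```bash
python3 - <<'E'
from h import *
s=ctrl.read_state();e=s["eef_pos"];print(s["clock"],e.round(1),s["tool_rot"].round(3),s["force"].round(1),s["width"])
ci=viewer.camera_info("wrist");im=viewer.get_image("wrist")
z0=e[2]-23.1
for x,y,z,r,col in [(e[0],e[1],z0,24,(0,255,0)),(e[0],e[1],z0+60,24,(0,0,255)),(460,-58,8,32,(255,255,0)),(460,-58,20,8,(0,255,255))]:
    pts=np.array([proj("wrist",np.array([x+r*np.cos(a),y+r*np.sin(a),z]),ci) for a in np.linspace(0,6.28,40)]).astype(int)
    cv2.polylines(im,[pts],True,col,1)
cv2.imwrite("pics/w5.png",im)
E
```

```text
15.925 [459.8 -58.3 112.3] [ 3.142 -0.    -0.   ] [ 0.5 -1.4 -1.9] 46.66342648794641
```

View pics/w5.png

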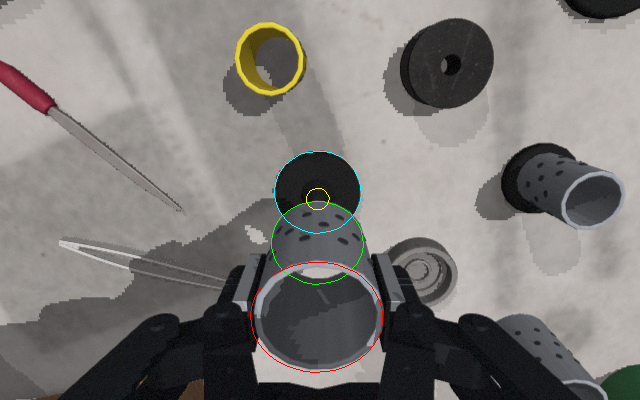

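The flask is aligned above the medium base (318,193), with its cone at the predicted spot. Lowering, releasing and moving toward the large flask.

Emit:
apply_moves(
  series=[
    [[0,0,0.7,0,0,0],[0,0,0.6,0,0,0],[0,0,0.2,0,0,0],[0,0,0.12,0,0,0],[0,0,0,0,0,0]],
  ],
)

```text
clock: 16.6
eef_pos: [460.3, -58.0, 31.7]
tool_rot: [3.141, -0.001, 0.0]
force: [-0.3, 0.1, -2.7]
width: 46.3
```

Emit:
apply_moves(
  series=[
    [[0,0,0,0,0,0],[0,0,0,0,0,0],[0,0,0,0,0,0],[0,0,0,0,0,0],[0,0,0,0,0,0]],
  ],
)

```text
clock: 17.23
eef_pos: [459.8, -57.8, 31.3]
tool_rot: [-3.142, 0.0, 0.0]
force: [0.5, -0.6, -3.6]
width: 46.7
```

Emit:
apply_moves(
  series=[
    [[0,0,0,0,0,0],[0,0,0,0,0,0],[0,0,0,0,0,0],[0,0,0,0,0,0],[0,0,0,0,0,0]],
  ],
  claw=1,
)

```text
clock: 17.85
eef_pos: [459.8, -57.9, 31.3]
tool_rot: [-3.142, -0.0, 0.0]
force: [-0.3, 0.5, -0.4]
width: 85.7
```

Emit:
apply_moves(
  series=[
    [[0,0,-0.4,0,0,0],[0,0,-1,0,0,0],[0,0,-1,0,0,0],[0,0,-1,0,0,0],[0.8,0.6,-0.6,0,0,0]],
  ],
)

```text
clock: 18.48
eef_pos: [498.5, -85.3, 233.5]
tool_rot: [-3.139, 0.001, 0.004]
force: [2.0, -0.3, -1.4]
width: 85.2
```

Emit:
apply_moves(
  series=[
    [[0.8,0.6,0,0,0,0],[0.8,0.6,0,0,0,0],[0.4,0.4,0,0,0,0],[0,0,0,0,0,0],[0,0,0,0,0,0]],
  ],
)

```text
clock: 19.1
eef_pos: [598.9, -167.0, 230.8]
tool_rot: [-3.14, 0.002, 0.0]
force: [0.2, 0.5, -0.2]
width: 85.5
```

```bash
python3 - <<'E'
from h import *
s=ctrl.read_state();e=s["eef_pos"];print(s["clock"],e.round(1),s["tool_rot"].round(3),s["force"].round(1),s["width"])
ci=viewer.camera_info("wrist");im=viewer.get_image("wrist")
for x,y,z,r,col in [(623.2,-47.7,58,19,(0,0,255)),(623.2,-47.7,8,27,(255,255,0)),(460,-58,8,32,(255,255,0)),(460,-58,68,24,(0,0,255)),(634,-200,70,29,(0,0,255)),(634,-200,0,29,(0,255,0))]:
    pts=np.array([proj("wrist",np.array([x+r*np.cos(a),y+r*np.sin(a),z]),ci) for a in np.linspace(0,6.28,40)]).astype(int)
    cv2.polylines(im,[pts],True,col,1)
cv2.imwrite("pics/w6.png",im)
E
```

```text
19.1 [ 598.9 -167.   230.8] [-3.14e+00  2.00e-03  0.00e+00] [ 0.2  0.5 -0.2] 85.5433645869987
```

View pics/w6.png

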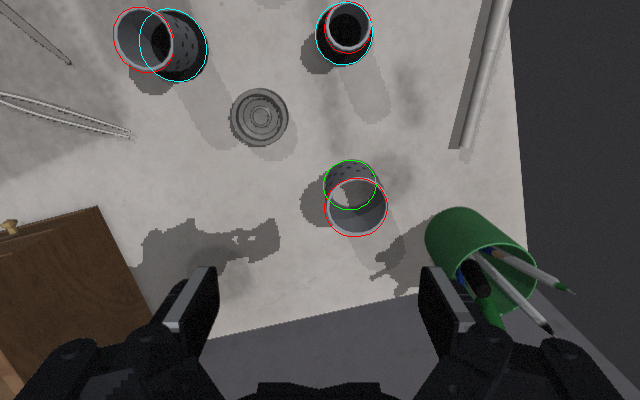

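Medium flask is centred on its base (upper left), and the large flask overlay at (356,200) fits. Gripping the large one.

Emit:
apply_moves(
  series=[
    [[0.7,0.66,0,0,0,0],[0,0,0.6,0,0,0],[0,0,1,0,0,0],[0,0,0.6,0,0,0],[0,0,0,0,0,0]],
  ],
)

```text
clock: 19.77
eef_pos: [632.7, -198.7, 119.1]
tool_rot: [-3.139, 0.005, 0.001]
force: [0.1, 0.1, -0.5]
width: 85.3
```

Emit:
apply_moves(
  series=[
    [[0,0,0.9,0,0,0],[0,0,0.9,0,0,0],[0,0,0.06,0,0,0],[0,0,0,0,0,0],[0,0,0,0,0,0]],
  ],
)

```text
clock: 20.4
eef_pos: [636.7, -201.5, 31.1]
tool_rot: [3.14, -0.004, 0.001]
force: [-0.1, 0.2, 1.4]
width: 85.6
```

Emit:
apply_moves(
  series=[
    [[0,0,0,0,0,0],[0,0,0,0,0,0],[0,0,0,0,0,0],[0,0,0,0,0,0],[0,0,0,0,0,0]],
  ],
  claw=-1,
)

```text
clock: 21.02
eef_pos: [635.4, -201.0, 29.8]
tool_rot: [3.142, -0.001, 0.0]
force: [-0.6, 0.3, 6.2]
width: 56.3
```

Emit:
apply_moves(
  series=[
    [[0,0,0,0,0,0],[0,0,0,0,0,0],[0,0,-0.5,0,0,0],[0,0,-0.9,0,0,0],[0,0,-1,0,0,0]],
  ],
)

```text
clock: 21.65
eef_pos: [634.0, -200.4, 148.7]
tool_rot: [-3.141, 0.002, 0.0]
force: [0.3, -0.3, -2.4]
width: 55.8
```

Emit:
apply_moves(
  series=[
    [[0.04,-0.6,0,0,0,0],[0.04,-0.9,0,0,0,0],[0.04,-0.9,0,0,0,0],[0.04,-0.9,0,0,0,0],[0,-0.9,0,0,0,0]],
  ],
)

```text
clock: 22.28
eef_pos: [642.5, 10.8, 148.1]
tool_rot: [-3.141, 0.0, 0.0]
force: [0.8, -0.3, -2.2]
width: 56.1
```

Emit:
apply_moves(
  series=[
    [[0,-0.9,0,0,0,0],[0,-0.6,0,0,0,0],[0,-0.22,0.4,0,0,0],[0,0,0.4,0,0,0],[0,0,0,0,0,0]],
  ],
)

```text
clock: 22.9
eef_pos: [640.6, 92.5, 105.3]
tool_rot: [3.139, 0.006, -0.002]
force: [0.4, -0.6, -1.7]
width: 56.1
```

Emit:
apply_moves(
  series=[
    [[0,0,0,0,0,0],[0,0,0,0,0,0],[0,0,0,0,0,0],[0,0,0,0,0,0],[0,0,0,0,0,0]],
  ],
)

```text
clock: 23.52
eef_pos: [642.8, 95.3, 108.5]
tool_rot: [-3.141, -0.0, 0.001]
force: [0.1, 0.3, -1.9]
width: 56.3
```

```bash
python3 - <<'E'
from h import *
s=ctrl.read_state();e=s["eef_pos"];print(s["clock"],e.round(1),s["tool_rot"].round(3),s["force"].round(1),s["width"])
ci=viewer.camera_info("wrist");im=viewer.get_image("wrist")
z0=e[2]-29.8
for x,y,z,r,col in [(e[0],e[1],z0,29,(0,255,0)),(e[0],e[1],z0+70,29,(0,0,255)),(642.8,95.2,8,37,(255,255,0))]:
    pts=np.array([proj("wrist",np.array([x+r*np.cos(a),y+r*np.sin(a),z]),ci) for a in np.linspace(0,6.28,40)]).astype(int)
    cv2.polylines(im,[pts],True,col,1)
cv2.imwrite("pics/w7.png",im)
E
```

```text
23.525 [642.8  95.3 108.5] [-3.141e+00 -0.000e+00  1.000e-03] [ 0.1  0.3 -1.9] 56.2558120009057
```

View pics/w7.png

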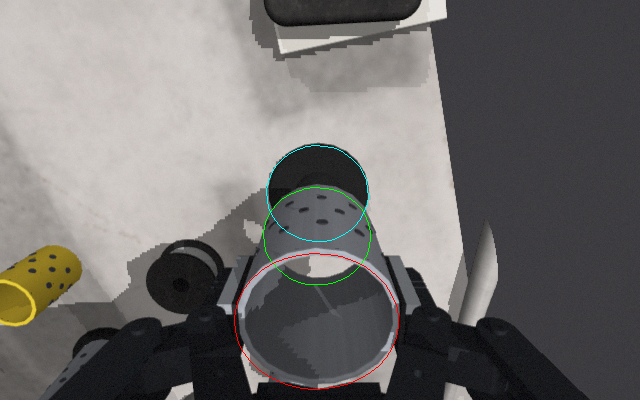

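Aligned above the large base (318,193). Lowering, releasing and retreating upward.

Emit:
apply_moves(
  series=[
    [[0,0,0.6,0,0,0],[0,0,0.5,0,0,0],[0,0,0.2,0,0,0],[0,0,0.1,0,0,0],[0,0,0,0,0,0]],
  ],
)

```text
clock: 24.2
eef_pos: [643.3, 95.2, 38.8]
tool_rot: [-3.142, -0.001, 0.0]
force: [0.0, -0.8, -2.9]
width: 56.1
```

Emit:
apply_moves(
  series=[
    [[0,0,0,0,0,0],[0,0,0,0,0,0],[0,0,0,0,0,0],[0,0,0,0,0,0],[0,0,0,0,0,0]],
  ],
)

```text
clock: 24.82
eef_pos: [642.8, 95.2, 38.3]
tool_rot: [3.142, 0.0, 0.0]
force: [0.4, -1.1, -1.7]
width: 56.2
```

Emit:
apply_moves(
  series=[
    [[0,0,0,0,0,0],[0,0,0,0,0,0],[0,0,0,0,0,0],[0,0,0,0,0,0],[0,0,0,0,0,0]],
  ],
  claw=1,
)

```text
clock: 25.45
eef_pos: [642.8, 95.2, 38.3]
tool_rot: [-3.142, -0.0, 0.0]
force: [0.2, 0.7, 0.1]
width: 85.4
```

Emit:
apply_moves(
  series=[
    [[0,0,-0.4,0,0,0],[0,0,-1,0,0,0],[0,0,-1,0,0,0],[0,0,-1,0,0,0],[-0.8,0,-0.8,0,0,0]],
  ],
)

```text
clock: 26.08
eef_pos: [605.0, 94.7, 252.0]
tool_rot: [3.141, -0.006, 0.0]
force: [-0.8, 1.0, 0.4]
width: 85.6
```

Emit:
apply_moves(
  series=[
    [[-0.8,0,0,0,0,0],[-0.6,0,0,0,0,0],[0,0,0,0,0,0],[0,0,0,0,0,0],[0,0,0,0,0,0]],
  ],
)

```text
clock: 26.7
eef_pos: [533.8, 95.0, 248.6]
tool_rot: [3.141, -0.001, 0.0]
force: [-0.3, 0.4, 0.0]
width: 85.3
```

```bash
python3 - <<'E'
from h import *
s=ctrl.read_state();e=s["eef_pos"];print(s["clock"],e.round(1),s["force"].round(1),s["width"])
ci=viewer.camera_info("wrist");im=viewer.get_image("wrist")
for x,y,z,r,col in [(623.2,-47.7,58,19,(0,0,255)),(623.2,-47.7,8,27,(255,255,0)),(460,-58,8,32,(255,255,0)),(460,-58,68,24,(0,0,255)),(642.8,95.2,8,37,(255,255,0)),(642.8,95.2,78,29,(0,0,255))]:
    pts=np.array([proj("wrist",np.array([x+r*np.cos(a),y+r*np.sin(a),z]),ci) for a in np.linspace(0,6.28,40)]).astype(int)
    cv2.polylines(im,[pts],True,col,1)
cv2.imwrite("pics/w8.png",im)
E
```

```text
26.7 [533.8  95.  248.6] [-0.3  0.4  0. ] 85.31191697963246
```

View pics/w8.png

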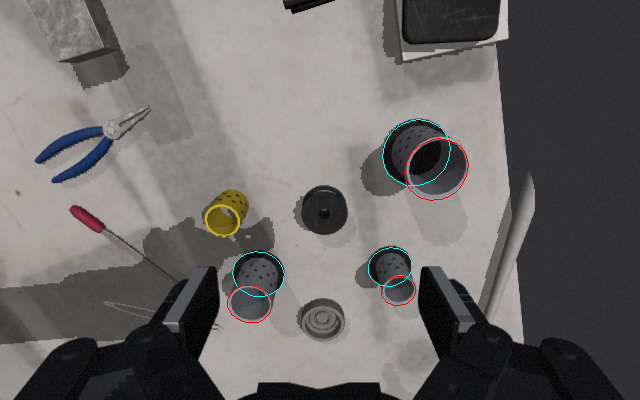

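All three overlays fit: large (437,168), medium (249,304) and small (398,291). One side view to check seating.

```bash
python3 - <<'E'
from h import *
im=viewer.get_image("scene")
for x,y,H,r,b in [(623.2,-47.7,58,19,27),(460,-58,68,24,32),(642.8,95.2,78,29,37)]:
  for z,q,col in ((H,r,(0,0,255)),(8,b,(255,255,0))):
    pts=np.array([proj("scene",np.array([x+q*np.cos(a),y+q*np.sin(a),z])) for a in np.linspace(0,6.28,40)])
    im[0,0]; cv2.polylines(im,[(pts*16).astype(int)],True,col,1,shift=4)
cv2.imwrite("pics/s9.png",cv2.resize(im[120:270,220:400],None,fx=4,fy=4))
E
```

```text
(no output)
```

View pics/s9.png

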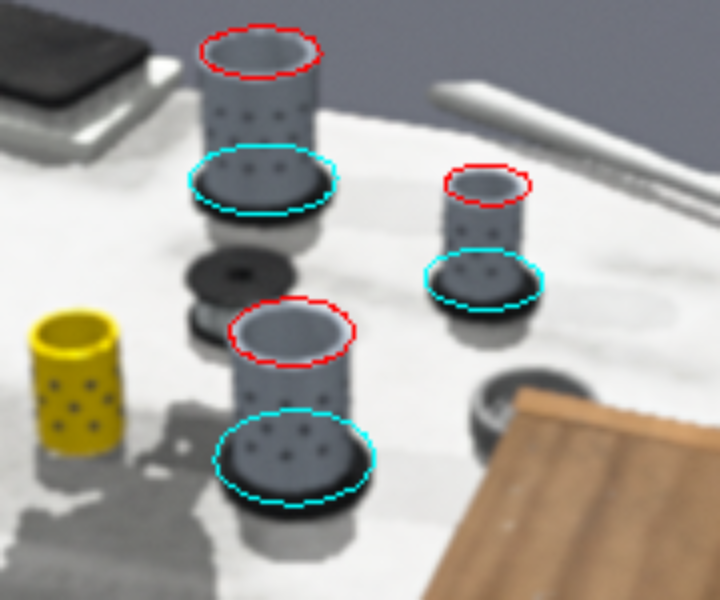

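All three flasks stand upright and flat, with the tops at the predicted heights. Handing in.

```bash
python3 -c "
from cell import ctrl
print(ctrl.finish_job())"
```

```text
the job is handed in; nothing more can be done
None
```

I placed the small, medium and large flasks on the bases of their own size and handed the job in. The clock stood at about 27 s of the 109 s allowed. `finish_job` gives no verdict, so the result below rests on my own checks.

- **Placement:** In the last wrist and scene pictures, every flask is upright and centred on its base to within about 2 mm. The tube tops are at the heights expected for tubes sitting flat on the rubber.
- **Bystanders:** The steel cup, the wire spool and the yellow look-alike showed no sign of having moved.
- **Robot:** The gripper was open and clear of everything, at about 249 mm above the bench. The contact force read about zero.
- **Small disagreements:** The reported finger opening was about 2 mm less than each tube's true diameter. The first outline fit of the medium base came out wrong because of a shadow, so I used a position checked against a later picture instead. In the final scene picture the drawn outlines sat about 1 to 2 px off the parts, which fits the calibration's 2 mm accuracy.

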